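# Pack the espresso cup and hasp the gift crate

## Task

Finish packing the porcelain set: stand the small handled cup (the one standing near the jug and the egg cup, not those upturned in the tray) upright on the saucer that already lies in the open plywood crate and let go of it there, without dropping it. Then shut the lid fully and swing the steel hasp on its front edge right over the catch, so that it hangs flush against the crate's front. Leave the sugar bowl in the crate, and the jug and the egg cup on the table, standing where they are.

Things in the scene. Friction and masses are not known exactly. Their poses are not given: they have to be found in the camera images.
- cup_mid (a point): centre of the white porcelain espresso cup, half-way up (28 mm above its foot). Cup 56 mm high, open at the top, about 140 g; outside diameter 58 mm with straight walls from 24 mm above the foot up to the rim, tapering below that to a foot 42 mm across; wall 3.5 mm. Stands upright on the table. Its own z points up; its ear handle (4 to 8 mm bar, reaching 53 mm from the cup's axis) points along its own +y, so the walls are free to grip along its own x
- saucer: white porcelain saucer, 110 mm across, 14 mm high at the rim, lying loose on the floor of one of the crate's two bays. Origin at the centre of its underside, z up. Its flat middle (about 60 mm across, where the cup stands) is 4.5 mm above the origin
- crate: fixed plywood crate, origin at the centre of its underside on the table. Outside 170 mm along its own x, 280 mm along its own y, 85 mm high; walls and floor 8 mm thick; a divider 8 mm thick and 65 mm high above the floor, in its y = 0 plane, makes two bays, each 154 mm (x) by 128 mm (y), centred at y = +70 and -70 mm. Its front, with the catch, is the face that looks to its own -x; the lid is hinged on its +x rim
- lid_hinge (a point): point on the lid's hinge line, at the middle of its length: at the top of the crate's +x rim (in the crate's frame x +85 mm, z 85 mm). The hinge line runs along the crate's y
- lid (a joint): angle of the lid (plywood board 10 mm thick, 170 mm from hinge to front edge, 280 mm wide, 250 g), rad: 0 = shut flat on the crate, 1.57 = upright, more = leaning back beyond the rim. The hinge is stiff: the lid stays at any angle where it is left, and takes about 2 to 5 N at its front half to swing shut. It has no handle: push it over from behind or grip its edge
- hasp (a joint): angle of the hasp against the lid, rad: 0 = hanging straight down at right angles to the lid, which with the lid shut is flush along the crate's front with the catch standing through its slot; 1.57 = sticking out forward in the plane of the lid; 3.14 = standing straight up from the lid's outer face; more = leaning back over the lid. A stiff little hinge (about 1 N at its tip): it stays at any angle where it is left
- hasp_hinge (a point): middle of the hasp's hinge pin, on the lid's front edge, half-way along it: 5 mm in front of the lid's edge and 6.5 mm above the lid's underside (with the lid shut: in the crate's frame x -90, y 0, z 91.5 mm). The pin runs along the crate's y.
- hasp_tip (a point): middle of the hasp's free end, 62 mm from its pin. The hasp is a steel plate 3 mm thick, 44 mm wide and 62 mm long from the pin, with a slot 10 mm wide from 27 to 53 mm from the pin; solid above and below the slot and 17 mm wide at either side of it (a thin fingertip can catch in the slot)
- catch (a point): outermost point of the catch, a fixed steel loop of 5 mm round bar that stands out 19.5 mm from the middle of the crate's front, from 41.5 to 62.5 mm above the table; this point lies on it 17 mm in front of the face, 52 mm above the table. With the hasp closed the loop stands out through its slot by about 13 mm, and its top is 29 mm below the hasp's pin
- sugar_bowl: white lidded sugar bowl with a knob, 82 mm across and 70 mm high, about 250 g, loose in the crate's other bay; origin at the centre of its underside. Bystander
- jug: white cream jug with ear handle and lip, 66 mm across and 88 mm high, loose on the table; origin at the centre of its underside. Bystander
- egg_cup: white stemmed egg cup, 48 mm across and 60 mm high, loose on the table; origin at the centre of its underside. Bystander
Things that resemble listed ones, but are neither listed nor needed, are in the scene too. What is meant by the saucer is not blue, turquoise or yellow, and is the larger of those in its own colour.

How it is judged (in metres and radians):
On the way, in this order (a step that is already met when the one before it is completed fails the run):
1. the cup stands upright on the saucer, let go (horizontal distance between cup_mid and saucer below 0.018 m and z of cup_mid in the frame of saucer between 0.028 and 0.038 m and angle between cup_mid's own z axis and vertical below 0.15 rad and contact force between cup and the fingers below 0.1 N), for 0.2 s.
2. the lid is shut (value of joint lid below 0.04 rad), for 0.2 s.
3. the hasp hangs over the catch, flush with the crate's front (value of joint lid below 0.04 rad and value of joint hasp below 0.15 rad), for 0.2 s.
At the end, for the whole second after the job is handed in: the cup rests upright (within 0.15 rad) on the saucer (centres within 18 mm) in the crate; lid shut (under 0.04 rad); hasp hanging still over the catch (under 0.15 rad); sugar bowl (moved under 50 mm), jug and egg cup (under 40 mm) still standing (all of step 3 and velocity of joint hasp between -0.05 and 0.05 rad/s and horizontal distance between cup_mid and saucer below 0.018 m and z of cup_mid in the frame of saucer below 0.038 m and angle between each of cup_mid, saucer's own z axis and vertical below 0.15 rad and linear speed of cup below 0.02 m/s and horizontal distance between saucer and crate below 0.11 m and angle between each of sugar_bowl, jug, egg_cup's own z axis and vertical below 0.3 rad and distance of sugar_bowl from where it was at the start of the episode below 0.05 m and distance of each of jug, egg_cup from where it was at the start of the episode below 0.04 m); the robot touches nothing.
It fails at once if the sugar bowl, the jug or the egg cup is knocked over (angle between any of sugar_bowl, jug, egg_cup's own z axis and vertical above 0.6 rad).
It fails at once if the cup is dropped: it falls freely faster than 0.6 m/s (linear speed of cup above 0.6 m/s and contact force between cup and the fingers below 0.1 N).
It also fails if it takes over 64 s, if anything falls off the work surface, if the arm or the gripper's body presses on something with over 40 N, if the wrist force passes 120 N, or if a joint passes its speed limit or range.

## Robot

A 7-joint arm with a two-finger parallel gripper is mounted at the origin on the work surface. World frame = base frame: x ahead of the robot, y to its left, z up, the work surface at z = 0. Lengths are in mm, angles in rad, forces in N, time in s.
With the tool pointing down it reaches from about 350 to 900 mm from the base axis. Payload 7.2 kg.
Tool frame: the origin (TCP) lies between the finger pads; the fingertips stand 14 mm ahead of it and the grasp point (between the pads) lies 5 mm behind it; z points along the fingers, y is the direction in which the jaws open and shut (so a half turn about z gives the same grasp; the last joint's range is limited). The gripper opens to 85 mm and grips with 20 to 120 N. Pads are 22 mm wide; open, the fingers measure 114 mm over their backs; the gripper's body (76 mm by 85 mm) begins 54 mm behind the grasp point. The pads swing forward as they close: fully open they stand 13 mm farther back than shut.
Start: joints at [1.254, 0.411, -0.013, 1.596, 0.006, 1.134, -0.082], TCP at [153.888, -605.761, 245.297] pointing down, gripper open.
Joint ranges: [-2.95, 2.95], [-0.29, 1.99], [-1.47, 1.44], [0.14, 2.54], [-1.03, 4.17], [0.13, 1.85], [-2.86, 2.86]. Speed limits (rad/s): [2.39, 2.39, 3.01, 3.01, 3.14, 3.14, 3.14].

## Interface

Orientations are given as a 3x3 rotation matrix whose columns are the frame's x, y, z axes.
In Python, from plant import * gives the robot as it stands.
- The arm moves only by the tool apply_moves, never from a script. Its argument "moves" is one flat list of numbers, 7 for each row, row after row: the shift along the world's x, y, z in cm, then the turn, a rotation vector about the world's x, y, z in degrees, then the opening, from -1 (shut) to 1 (fully open). A call has 1 to 12 rows; each row is the pose to reach, as a shift and turn from the pose commanded when the call began; what a row does not reach only later rows make up. A row lasts 1/8 s, in which the tool goes at most 62.5 mm and 10.7 degrees, less where a joint would pass 70% of its speed; a pose out of reach is approached as far as the arm can. A call with a gripper value outside its range is refused whole. The fingers move at their own pace and stop on an object; "force" is the grip in N (left out, the last holds). Time passes only in rows, so rows that repeat a pose let the fingers close. It gives the time, the measured TCP pose, the force and the opening at its end, in the units of the state.
- get_obs(): the state, without advancing time (a new reading comes with each control period).
- get_image(name): name is "side" or "top"; returns a dict with "pixels" (400x640x3 uint8, blue, green, red), "z_map" (400x640 float32, mm along the optical axis (not along the pixel's ray), 0 where there is no reading), "fx", "fy", "cx", "cy" (pixels), "camera_from_world" (4x4, takes a point from world to camera coordinates). Camera axes: x right, y down, z forward; pixel columns grow to the right and rows downward; lengths in mm; the calibration is good to about 2 mm. A picture is of the moment at which its call begins.
- close_job(): hands the job in, once; it reports no verdict.
The state is a dict: "clock": time; "qpos": joint angles; "qvel": joint speeds; "joint_torque": joint torques, N m; "tool_pos": TCP position; "ee_rot": TCP orientation; "force": force on the tool from outside, world axes, zero at the start; "moment": the same for the moment, N m; "grip_width": opening from 0.0 (shut) to 1.0 (fully open).
Only numpy, scipy, OpenCV 4.12 (cv2) and the standard library are available. Lean on these libraries where they do the work, as an engineer would, in place of code of your own. Each camera call takes 0.05 s, during which the arm holds its last target. There are 200 camera calls.

## Working session

There is one attempt and no reset: what is moved stays moved. The work goes in short steps, Python scripts to look and compute and a tool call to move; the robot and the scene stay as the last step left them, time stands still between calls to the robot, and variables do not carry over. Pictures are saved under pics/ and viewed, about 8 in all and at most 12, crops included, and the job is handed in when it is done.

Besides the shell and the picture viewer there is one more tool, called after "Emit:" by a JSON object that holds its "fn" and its "kwargs", one argument or row to a line. apply_moves: Moves the arm, as the interface text tells. Its arguments: {"type":"object","properties":{"moves":{"type":"array"},"force":{"type":"number"}},"required":["moves"]}

```bash
ls; mkdir -p pics
cat > h.py <<'E'
from plant import *
import numpy as np, cv2
def grab(n):
    im=get_image(n); np.savez('%s.npz'%n,**{k:np.array(v) for k,v in im.items()}); return im
def load(n): return dict(np.load('%s.npz'%n))
def world(im,u,v,z=None):
    z=float(im['z_map'][int(v),int(u)]) if z is None else z
    p=np.array([(u-im['cx'])/im['fx']*z,(v-im['cy'])/im['fy']*z,z,1])
    return (np.linalg.inv(im['camera_from_world'])@p)[:3]
def proj(im,P):
    p=im['camera_from_world']@np.append(P,1); return np.array([im['fx']*p[0]/p[2]+im['cx'],im['fy']*p[1]/p[2]+im['cy']])
E
python3 - <<'E'
from h import *
for n in ('top','side'):
    im=grab(n); cv2.imwrite(f'pics/{n}0.png',im['pixels']); print(np.linalg.inv(im['camera_from_world']).round(2))
E
```

```text
pics
[[-9.00000e-02 -9.70000e-01  2.10000e-01  2.72360e+02]
 [-1.00000e+00  9.00000e-02 -1.00000e-02 -3.91000e+00]
 [-1.00000e-02 -2.10000e-01 -9.80000e-01  1.08574e+03]
 [ 0.00000e+00  0.00000e+00  0.00000e+00  1.00000e+00]]
[[ 1.0000e+00 -6.0000e-02  6.0000e-02  4.4993e+02]
 [-8.0000e-02 -7.8000e-01  6.2000e-01 -5.1528e+02]
 [ 1.0000e-02 -6.2000e-01 -7.8000e-01  7.0586e+02]
 [ 0.0000e+00  0.0000e+00  0.0000e+00  1.0000e+00]]
```

View pics/top0.png

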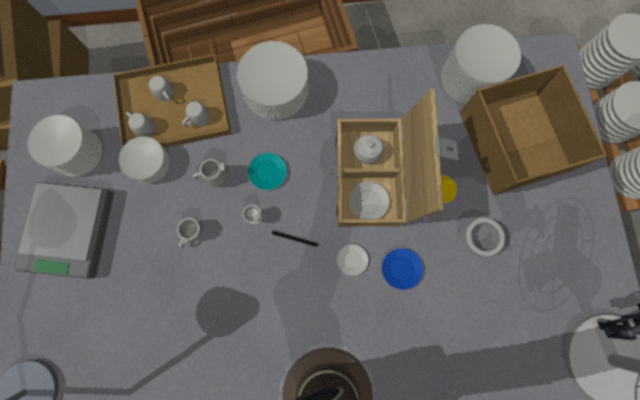

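View pics/side0.png

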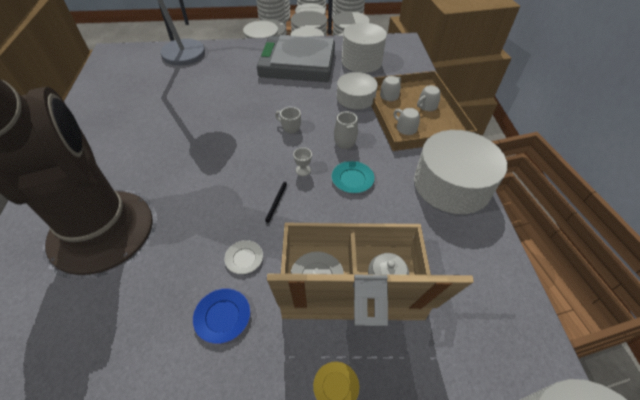

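The top view shows the crate at (370,170), its front facing left (world +y) and its lid open on the right. The saucer is in the near bay at (369,200) and the sugar bowl in the far bay at (369,148).

Cup candidates in the top view are (188,230), (210,172) and the tray cups. The object at (210,172) is taller with a lip, so it is the jug. The egg cup is at (252,213). The handled cup is (188,230). I'll confirm that in an enlarged crop.

Run:
```python
from h import *
t=load('top'); s=load('side')
c1=cv2.resize(t['pixels'][155:255,160:270],None,fx=3.6,fy=3.6,interpolation=cv2.INTER_CUBIC)
c2=cv2.resize(t['pixels'][85:235,325:470],None,fx=2.4,fy=2.4,interpolation=cv2.INTER_CUBIC)
o=np.zeros((360,800,3),np.uint8); o[:,:396]=c1[:360,:396]; o[:c2.shape[0],400:400+c2.shape[1]]=c2
cv2.imwrite('pics/crop1.png',o)
def cloud(im):
    v,u=np.mgrid[0:400,0:640]; z=im['z_map']; 
    p=np.stack([(u-im['cx'])/im['fx']*z,(v-im['cy'])/im['fy']*z,z,np.ones_like(z)],-1)
    return (p@np.linalg.inv(im['camera_from_world']).T)[...,:3]
for n,im in (('top',t),('side',s)):
    W=cloud(im); np.save(n+'W.npy',W)
T=np.load('topW.npy');S=np.load('sideW.npy')
def pr(W,l):
    for u,v in l: print((u,v),W[v,u].round(0))
print('top');pr(T,[(188,230),(188,221),(180,230),(197,230),(185,243),(210,172),(252,213),(369,200),(350,200),(369,148),(368,136),(338,121),(339,222),(402,121),(403,222),(436,95),(441,208),(449,149),(460,149)])
print('side');pr(S,[(290,119),(346,128),(302,160),(316,270),(388,266),(370,283),(370,322),(272,280),(468,280),(280,316),(432,316)])
```

```text
top
(188, 230) [449. 337.   6.]
(188, 221) [470. 329.  28.]
(180, 230) [445. 348.  38.]
(197, 230) [447. 314.   1.]
(185, 243) [412. 342.  19.]
(210, 172) [606. 270.   9.]
(252, 213) [473. 155.  36.]
(369, 200) [ 483. -163.   15.]
(350, 200) [ 487. -111.   20.]
(369, 148) [ 615. -173.   65.]
(368, 136) [ 272.   -4. 1086.]
(338, 121) [691. -96.  85.]
(339, 222) [422. -71.  73.]
(402, 121) [ 673. -265.   90.]
(403, 222) [ 407. -235.   68.]
(436, 95) [ 780. -398.    2.]
(441, 208) [ 405. -279.  249.]
(449, 149) [ 612. -410.    1.]
(460, 149) [ 608. -440.    2.]
side
(290, 119) [445. 292.  57.]
(346, 128) [589. 221.  77.]
(302, 160) [469. 131.  59.]
(316, 270) [ 482. -146.   12.]
(388, 266) [ 620. -179.   68.]
(370, 283) [ 541. -300.  253.]
(370, 322) [ 537. -342.  225.]
(272, 280) [ 411. -283.  249.]
(468, 280) [ 675. -305.  251.]
(280, 316) [ 405. -236.    2.]
(432, 316) [ 702. -259.    1.]
```

View pics/crop1.png

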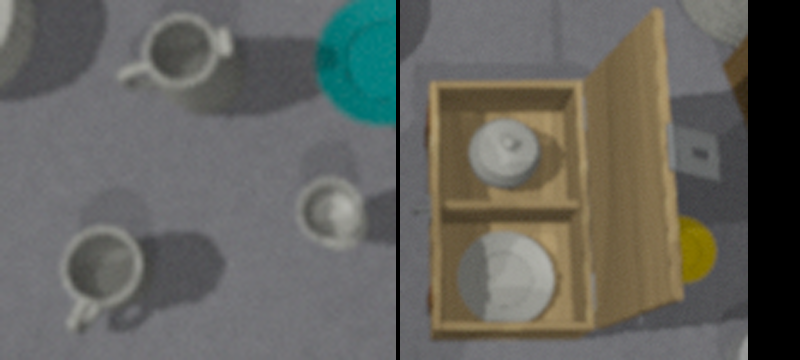

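The cup is confirmed: rim centre at crop (103,266), top (188.6,228.9), with its handle toward (181,244). The egg cup is stemmed and the jug has a lip. Next I'll get precise positions by intersecting rays with planes.

```bash
cat >> h.py <<'E'
def plane(im,u,v,h):
    M=np.linalg.inv(im['camera_from_world']); d=M[:3,:3]@np.array([(u-im['cx'])/im['fx'],(v-im['cy'])/im['fy'],1]); o=M[:3,3]
    return o+d*(h-o[2])/d[2]
E
python3 - <<'E'
from h import *
from scipy.optimize import least_squares
t=load('top');T=np.load('topW.npy');S=np.load('sideW.npy')
for n,u,v,h in [('cup',188.6,228.9,56),('handle',181.1,243.9,35),('saucer',369.6,200.4,22),('jugc',210.5,169.5,88),('egg',252,213.5,60),('cFL',338.3,120,85),('cHL',401,120,85),('cFR',338.7,223.7,85),('cHR',405,222.5,85),('div',367,172,73)]: print(n,plane(t,u,v,h).round(1))
def fit(W,c,r,z0,z1,R):
    P=W.reshape(-1,3); m=(np.hypot(*(P[:,:2]-c).T)<r)&(P[:,2]>z0)&(P[:,2]<z1); P=P[m]
    f=least_squares(lambda p:np.hypot(P[:,0]-p[0],P[:,1]-p[1])-p[2],[*c,R],loss='soft_l1',f_scale=1.5); return f.x.round(1),len(P)
for W in (T,S):
    c=plane(t,188.6,228.9,56)[:2]
    print('cup',fit(W,c,34,49,62,28),fit(W,c,34,25,50,29)); 
    c=plane(t,369.6,200.4,22)[:2]; print('saucer',fit(W,c,60,17,26,50))
P=np.r_[T.reshape(-1,3),S.reshape(-1,3)]
c=plane(t,188.6,228.9,56)[:2]; d=np.hypot(*(P[:,:2]-c).T); h=P[(d>36)&(d<58)&(P[:,2]>12)&(P[:,2]<56)]; print('handle',len(h),h.mean(0))
# crate top rim z 80..90
for nm,W in(('T',T),('S',S)):
    P=W.reshape(-1,3); m=(abs(P[:,2]-85)<4)&(P[:,0]>380)&(P[:,0]<720)&(P[:,1]>-275)&(P[:,1]<-60); q=P[m][:,:2].astype(np.float32); print(nm,len(q),cv2.minAreaRect(q))
P=S.reshape(-1,3); m=(P[:,2]>110)&(P[:,0]>410)&(P[:,0]<660)&(P[:,1]>-330)&(P[:,1]<-230)&(P[:,2]<260); q=P[m]
print('lid',len(q)); 
for z in range(110,265,15):
    k=q[(abs(q[:,2]-z)<8)]; 
    if len(k): print(z,len(k),np.percentile(k[:,1],[10,50,90]).round(),k[:,0].min().round(),k[:,0].max().round())
E
```

```text
cup [443.3 319.2  56. ]
handle [408.8 346.6  35. ]
saucer [ 480.6 -163.3   22. ]
jugc [588.3 248.1  88. ]
egg [467.5 151.8  60. ]
cFL [694.2 -97.2  85. ]
cHL [ 678.2 -263.9   85. ]
cFR [415.9 -68.9  85. ]
cHR [ 403.1 -236.    85. ]
div [ 547.  -158.1   73. ]
cup (array([444.9, 320.5,  26.9]), 119) (array([444.3, 319.6,  27.1]), 141)
saucer (array([ 481.8, -160.6,   46.8]), 595)
cup (array([446.1, 319.4,  27. ]), 139) (array([446.3, 319.3,  27.1]), 254)
saucer (array([ 482.2, -161.9,   46.6]), 566)
handle 61 [408.92487505 344.14411964  33.55992321]
T 1065 ((553.06494140625, -170.9078826904297), (178.89459228515625, 281.7386474609375), 85.29132843017578)
S 1117 ((553.330810546875, -173.27139282226562), (184.74429321289062, 279.8868408203125), 84.91920471191406)
lid 5321
110 135 [-278. -265. -260.] 411.0 659.0
125 285 [-279. -267. -261.] 410.0 658.0
140 306 [-283. -270. -264.] 411.0 659.0
155 307 [-286. -273. -267.] 411.0 660.0
170 287 [-289. -276. -269.] 410.0 659.0
185 367 [-292. -279. -272.] 410.0 659.0
200 369 [-295. -282. -275.] 410.0 659.0
215 416 [-298. -285. -278.] 410.0 660.0
230 590 [-328. -295. -282.] 410.0 659.0
245 2159 [-317. -297. -282.] 410.0 660.0
260 704 [-300. -294. -281.] 411.0 659.0
```

Run:
```python
from h import *
o=get_obs(); print(o['clock'],o['tool_pos'],o['qpos'],o['grip_width'],o['force']);R=np.array(o['ee_rot']);print(R.round(3)); 
y=R[:,1]; a=np.degrees(np.arctan2(y[1],y[0]));print('jaw',a, 'want cup',np.degrees(np.arctan2(36,25)),'place dir',np.degrees(np.arctan2(-.995,-.095)))
```

```text
0.1 [ 153.7774925  -605.33554658  244.52858922] [ 1.25378581  0.41183354 -0.01273068  1.5969603   0.0055873   1.13432886
 -0.08222533] 1.0006411601840774 [-0.99398601 -0.4174311  -0.30776536]
[[ 0.969  0.246 -0.   ]
 [ 0.246 -0.969  0.001]
 [-0.    -0.001 -1.   ]]
jaw -75.74360313118927 want cup 55.22216863363612 place dir -95.45391888859126
```

Emit:
{"fn": "apply_moves", "kwargs": {
  "moves": [1.5,3,4,0,0,6,1,4,7,8,0,0,12,1,6.5,12,10.5,0,0,18,1,9,17,10.5,0,0,24,1,11.5,22,10.5,0,0,30,1,14,27,10.5,0,0,36,1,16.5,32,10.5,0,0,42,1,19,37,10.5,0,0,48,1,21.5,42,10.5,0,0,54,1,24,47,10.5,0,0,60,1,26.6,50.6,10.5,0,0,66,1]
}}

```text
clock: 1.48
tool_pos: [420.2, -97.5, 350.4]
ee_rot: [[0.165, 0.986, 0.0], [0.986, -0.165, -0.0], [-0.0, 0.0, -1.0]]
force: [0.3, -0.8, 0.3]
grip_width: 1.006
```

Emit:
{"fn": "apply_moves", "kwargs": {
  "moves": [0.5,5,0,0,0,7,1,0.8,10,0,0,0,14,1,1.0,15,0,0,0,21,1,1.2,20,0,0,0,28,1,1.5,25,0,0,0,35,1,1.8,30,0,0,0,42,1,2.0,35,-3,0,0,50,1,2.2,39,-8,0,0,58,1,2.5,42,-13,0,0,65,1,2.5,42,-18,0,0,65,1,2.5,42,-20,0,0,65,1,2.5,42,-20,0,0,65,1]
}}

```text
clock: 2.98
tool_pos: [444.7, 319.6, 149.8]
ee_rot: [[-0.821, 0.57, -0.002], [0.57, 0.821, -0.001], [0.001, -0.002, -1.0]]
force: [0.5, -0.5, 0.8]
grip_width: 0.998
```

Run:
```python
from h import *
s=grab('side'); t=grab('top'); o=get_obs(); print(np.array(o['tool_pos']).round(1)); y=np.array(o['ee_rot'])[:,1]; print(np.degrees(np.arctan2(y[1],y[0])))
a=cv2.resize(s['pixels'][60:190,230:370],None,fx=2.8,fy=2.8,interpolation=2); b=cv2.resize(t['pixels'][160:290,120:260],None,fx=2.8,fy=2.8,interpolation=2)
cv2.imwrite('pics/c2.png',np.hstack([a,b]))
```

```text
[445.8 320.6 152. ]
55.206575513616016
```

View pics/c2.png

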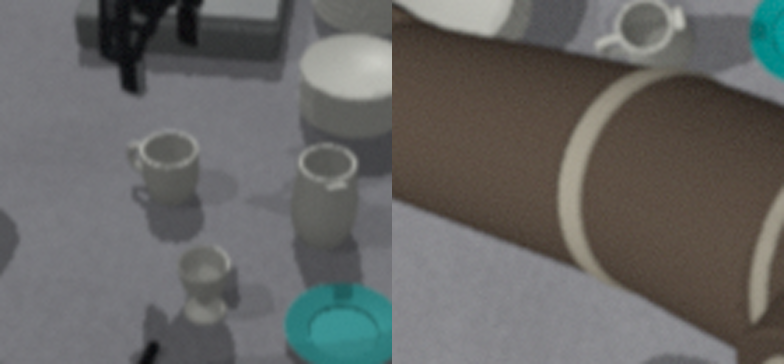

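The side crop shows the open fingers above the cup: tips at crop (130,85) and (188,40), cup rim at (170,150). I'll check this against the projection.

Run:
```python
from h import *
s=load('side')
f=lambda P:((proj(s,P)-[230,60])*2.8).round()
c=np.array([444.7,319.6,143]); d=np.array([.57,.82,0])
print('tips',f(c+d*50),f(c-d*50),'cup rim ctr',f([445,320,56]))
```

```text
tips [190.  45.] [131. 100.] cup rim ctr [167. 148.]
```

Emit:
{"fn": "apply_moves", "kwargs": {
  "moves": [0,0,-4,0,0,0,1,0,0,-8,0,0,0,1,0,0,-10.5,0,0,0,1,0,0,-11.3,0,0,0,1,0,0,-11.3,0,0,0,1,0,0,-11.3,0,0,0,0.3,0,0,-11.3,0,0,0,0,0,0,-11.3,0,0,0,-0.5,0,0,-11.3,0,0,0,-1,0,0,-11.3,0,0,0,-1,0,0,-11.3,0,0,0,-1,0,0,-11.3,0,0,0,-1],
  "force": 30
}}

```text
clock: 4.58
tool_pos: [445.6, 320.7, 38.6]
ee_rot: [[-0.822, 0.57, 0.002], [0.57, 0.822, 0.001], [-0.001, 0.002, -1.0]]
force: [-0.4, -0.5, 5.8]
grip_width: 0.659
```

Emit:
{"fn": "apply_moves", "kwargs": {
  "moves": [0,0,2,0,0,0,-1,0,0,7,0,0,0,-1,0,-2,12,0,0,3,-1,0.3,-7,17,0,0,6,-1,0.6,-12,20,0,0,9,-1,1,-17,20,0,0,13,-1,1.4,-22,20,0,0,17,-1,1.8,-27,20,0,0,21,-1,2.2,-32,20,0,0,25,-1,2.7,-37,20,0,0,28,-1,3.2,-42,20,0,0,30,-1,3.5,-45,20,0,0,30,-1]
}}

```text
clock: 6.08
tool_pos: [479.5, -132.4, 238.2]
ee_rot: [[-0.996, 0.085, 0.0], [0.085, 0.996, -0.001], [-0.0, -0.001, -1.0]]
force: [0.9, 0.6, -0.9]
grip_width: 0.657
```

Run:
```python
from h import *
s=grab('side'); o=get_obs(); print(np.array(o['tool_pos']).round(1),o['grip_width']); y=np.array(o['ee_rot'])[:,1]; print(np.degrees(np.arctan2(y[1],y[0])))
cv2.imwrite('pics/c3.png',cv2.resize(s['pixels'][60:330,180:500],None,fx=2,fy=2,interpolation=2))
print(((proj(s,o['tool_pos'])-[180,60])*2).round())
```

```text
[ 479.7 -136.2  237.8] 0.6540176317769181
84.91142635366995
[269. 276.]
```

View pics/c3.png

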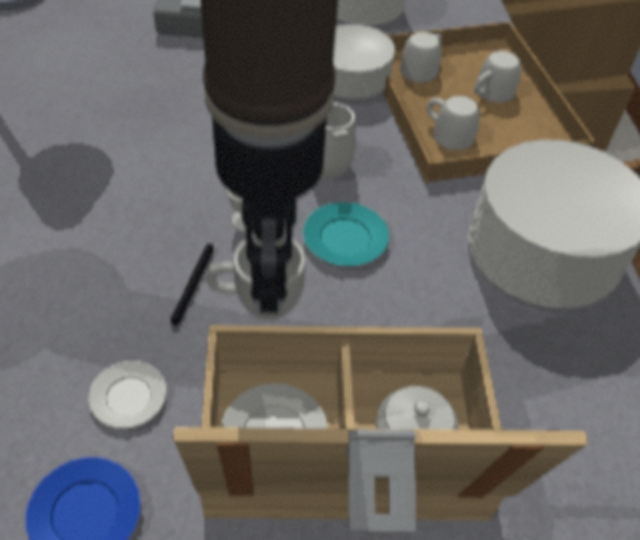

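The cup is held upright and centred on the TCP (column 269), with the handle to the left. Jug and egg cup are untouched. Lowering now.

Emit:
{"fn": "apply_moves", "kwargs": {
  "moves": [0.2,-3.2,-1,0,0,0,-1,0.2,-3.2,-5,0,0,0,-1,0.2,-3.2,-9,0,0,0,-1,0.2,-3.2,-12,0,0,0,-1,0.2,-3.2,-15,0,0,0,-1,0.2,-3.2,-17,0,0,0,-1,0.2,-3.2,-17.8,0,0,0,-1,0.2,-3.2,-18.3,0,0,0,-1,0.2,-3.2,-18.5,0,0,0,-1,0.2,-3.2,-18.5,0,0,0,-1]
}}

```text
clock: 7.38
tool_pos: [482.2, -161.9, 52.7]
ee_rot: [[-0.997, 0.083, 0.001], [0.083, 0.997, -0.0], [-0.001, -0.0, -1.0]]
force: [0.8, -0.2, -0.9]
grip_width: 0.655
```

Run:
```python
from h import *
t=grab('top'); o=get_obs(); print(np.array(o['tool_pos']).round(1),o['force'])
cv2.imwrite('pics/c4.png',cv2.resize(t['pixels'][80:240,300:480],None,fx=3,fy=3,interpolation=2))
```

```text
[ 482.1 -161.9   52.8] [-0.41199954 -0.67637378 -2.13797056]
```

Emit:
{"fn": "apply_moves", "kwargs": {
  "moves": [0,0,-0.1,0,0,0,-1,0,0,-0.15,0,0,0,-1,0,0,-0.2,0,0,0,-1,0,0,-0.2,0,0,0,-1]
}}

```text
clock: 7.92
tool_pos: [482.0, -161.8, 51.1]
ee_rot: [[-0.997, 0.083, 0.0], [0.083, 0.997, -0.001], [-0.0, -0.001, -1.0]]
force: [-4.3, -0.6, 9.4]
grip_width: 0.652
```

Emit:
{"fn": "apply_moves", "kwargs": {
  "moves": [0,0,-0.15,0,0,0,0.3,0,0,-0.15,0,0,0,0.4,0,0,-0.15,0,0,0,0.5,0,0,-0.15,0,0,0,0.65,0,0,-0.15,0,0,0,0.75,0,0,-0.15,0,0,0,0.75,0,0,-0.15,0,0,0,0.75]
}}

```text
clock: 8.8
tool_pos: [481.9, -161.7, 48.7]
ee_rot: [[-0.997, 0.083, -0.0], [0.083, 0.997, 0.0], [0.0, 0.0, -1.0]]
force: [0.0, -0.3, -0.9]
grip_width: 0.876
```

Run:
```python
from h import *
t=grab('side'); o=get_obs(); print(np.array(o['tool_pos']).round(1),o['force'],o['grip_width'])
cv2.imwrite('pics/c5.png',cv2.resize(t['pixels'][160:340,250:480],None,fx=3,fy=3,interpolation=2))
```

```text
[ 481.9 -161.7   48.8] [-0.48555197 -0.14059053  0.64987696] 0.872296035013145
```

View pics/c5.png

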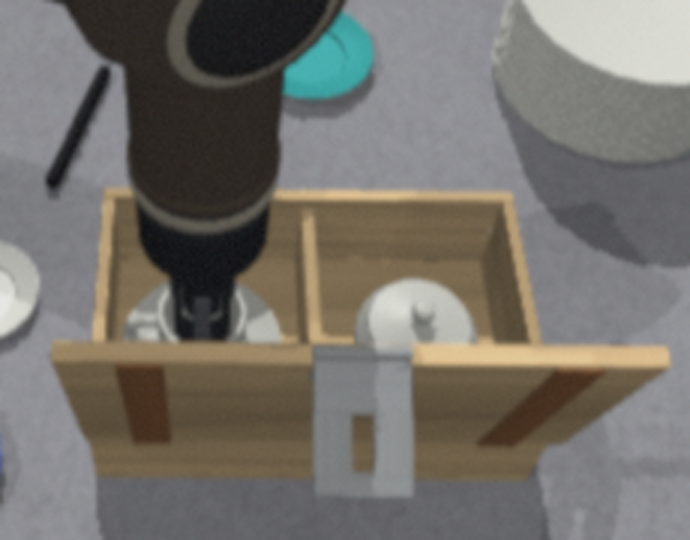

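The cup looks to be standing on the saucer and the fingers are free (about 0 N). Next: retreat straight up, then move behind the lid.

Emit:
{"fn": "apply_moves", "kwargs": {
  "moves": [0,0,2,0,0,0,0.75,0,0,5,0,0,0,0.75,0,0,10,0,0,0,0.75,0,0,16,0,0,0,0.5,0,0,22,0,0,0,0,0,0,27,0,0,0,-1,0,-4,30,0,0,0,-1,-1,-8,30,0,0,0,-1,-2,-13,30,0,0,0,-1,-2.5,-17.2,30,0,0,0,-1,-2.5,-18.5,30,0,0,0,-1,-2.5,-18.5,30,0,0,0,-1]
}}

```text
clock: 10.35
tool_pos: [456.9, -346.5, 349.4]
ee_rot: [[-0.997, 0.083, 0.001], [0.083, 0.997, 0.001], [-0.001, 0.001, -1.0]]
force: [-0.1, 0.5, 1.5]
grip_width: 0.0
```

Run:
```python
from h import *
t=grab('top'); s=grab('side'); o=get_obs(); print(o['clock'],np.array(o['tool_pos']).round(1),o['force'],o['grip_width'])
a=cv2.resize(t['pixels'][80:240,300:480],None,fx=2.2,fy=2.2,interpolation=2)
b=cv2.resize(s['pixels'][200:360,250:450],None,fx=2.2,fy=2.2,interpolation=2)
cv2.imwrite('pics/c6.png',np.hstack([a,b]))
# waypoints
H=np.array([465.4,-243.9]); d=np.array([.095,.995]); h=10; c0=np.array([481.9-25,-161.8-185,348.3])
for th in [1.76,1.5,1.3,1.1,.9,.7,.5,.3,.15,0,-.03]:
    r=145; s_=r*np.cos(th)-10*np.sin(th)-h; z=85+r*np.sin(th)+10*np.cos(th)+14
    p=np.array([*(H+d*s_),z]); print(th,round(s_),p.round(),((p-c0)/10).round(1))
```

```text
10.45 [ 457.5 -344.8  349.5] [-0.98348629  0.58448351  0.25971374] -0.004741350938785854
1.76 -47 [ 461. -291.  240.] [  0.4   5.6 -10.9]
1.5 -10 [ 464. -254.  244.] [  0.8   9.3 -10.4]
1.3 19 [ 467. -225.  241.] [  1.   12.2 -10.7]
1.1 47 [ 470. -197.  233.] [  1.3  15.  -11.6]
0.9 72 [ 472. -172.  219.] [  1.5  17.5 -13. ]
0.7 94 [ 474. -150.  200.] [  1.7  19.7 -14.8]
0.5 112 [ 476. -132.  177.] [  1.9  21.5 -17.1]
0.3 126 [ 477. -119.  151.] [  2.   22.8 -19.7]
0.15 132 [ 478. -113.  131.] [  2.1  23.4 -21.8]
0 135 [ 478. -110.  109.] [  2.1  23.7 -23.9]
-0.03 135 [ 478. -109.  105.] [  2.1  23.7 -24.4]
```

View pics/c6.png

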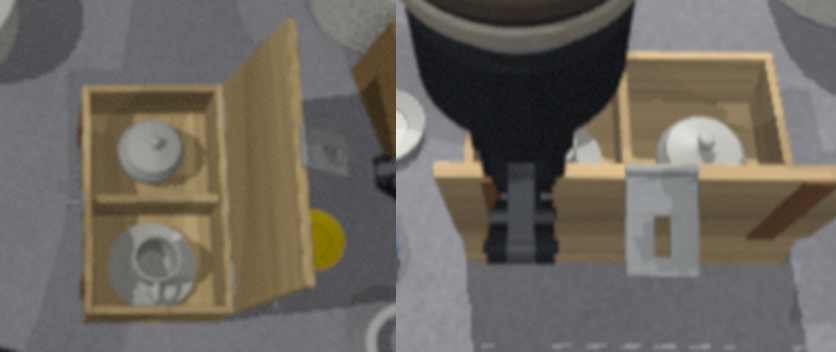

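The top crop shows the cup upright on the saucer, rim centre at crop (156,256), saucer centre at about (151,263). I'll check the offset numerically before shutting the lid.

Run:
```python
from h import *
from scipy.optimize import least_squares
t=load('top')
print(plane(t,300+156/2.2,80+256/2.2,68.5).round(1),plane(t,300+151/2.2,80+263/2.2,22).round(1))
v,u=np.mgrid[0:400,0:640]; z=t['z_map']; P=(np.stack([(u-t['cx'])/t['fx']*z,(v-t['cy'])/t['fy']*z,z,np.ones_like(z)],-1)@np.linalg.inv(t['camera_from_world']).T)[...,:3].reshape(-1,3)
def fit(c,r0,r,z0,z1,R):
    d=np.hypot(*(P[:,:2]-c).T); p=P[(d<r)&(d>r0)&(P[:,2]>z0)&(P[:,2]<z1)]
    return least_squares(lambda q:np.hypot(p[:,0]-q[0],p[:,1]-q[1])-q[2],[*c,R],loss='soft_l1',f_scale=1.5).x.round(1),len(p)
print(fit([482,-162],0,34,62,75,28),fit([482,-162],38,60,17,26,50))
```

```text
[ 481.8 -161.1   68.5] [ 483.2 -161.    22. ]
(array([ 481., -161.,   27.]), 110) (array([ 482.1, -161. ,   48.4]), 473)
```

Cup and saucer centres agree within 2 mm. Now pushing the lid over from behind.

Emit:
{"fn": "apply_moves", "kwargs": {
  "moves": [0,0,-5,0,0,0,-1,0,0,-11,0,0,0,-1,0,3,-11,0,0,0,-1,0.4,5,-11,0,0,0,-1,0.6,7,-10.6,0,0,0,-1,0.8,9.3,-10.4,0,0,0,-1,1.0,11,-10.5,0,0,0,-1,1.1,12.5,-10.7,0,0,0,-1,1.2,14,-11.2,0,0,0,-1,1.3,15,-11.6,0,0,0,-1,1.3,15,-11.6,0,0,0,-1]
}}

```text
clock: 11.82
tool_pos: [469.8, -195.5, 232.4]
ee_rot: [[-0.997, 0.081, -0.001], [0.081, 0.997, 0.001], [0.001, 0.001, -1.0]]
force: [-0.2, -0.4, 0.0]
grip_width: 0.002
```

```bash
cat >> h.py <<'E'
def cloud(t):
    v,u=np.mgrid[0:400,0:640]; z=t['z_map']; return (np.stack([(u-t['cx'])/t['fx']*z,(v-t['cy'])/t['fy']*z,z,np.ones_like(z)],-1)@np.linalg.inv(t['camera_from_world']).T)[...,:3].reshape(-1,3)
E
python3 - <<'E'
from h import *
P=cloud(grab('side')); 
H=np.array([540,-251.]); 
for xr in ((600,650),):
    q=P[(P[:,0]>xr[0])&(P[:,0]<xr[1])&(P[:,2]>90)&(P[:,2]<280)&(P[:,1]>-320)&(P[:,1]<-60)]
    for z in range(100,280,20):
        k=q[abs(q[:,2]-z)<6]; print(z,len(k),np.median(k[:,1]).round() if len(k) else '')
E
```

```text
100 184 -264.0
120 195 -254.0
140 203 -243.0
160 206 -232.0
180 226 -221.0
200 230 -211.0
220 241 -200.0
240 245 -189.0
260 0
```

Emit:
{"fn": "apply_moves", "kwargs": {
  "moves": [0.2,2.5,-1.4,0,0,0,-1,0.3,3.6,-2.3,0,0,0,-1,0.4,4.7,-3.2,0,0,0,-1,0.5,5.7,-4.3,0,0,0,-1,0.6,6.5,-5.5,0,0,0,-1,0.7,7.3,-6.8,0,0,0,-1,0.7,7.8,-8.1,0,0,0,-1,0.7,8.1,-9.2,0,0,0,-1,0.8,8.4,-10.2,0,0,0,-1,0.8,8.6,-11.3,0,0,0,-1,0.8,8.7,-12.0,0,0,0,-1,0.8,8.7,-12.4,0,0,0,-1]
}}

```text
clock: 13.38
tool_pos: [477.9, -109.6, 109.1]
ee_rot: [[-0.997, 0.083, -0.0], [0.083, 0.997, -0.0], [0.0, -0.0, -1.0]]
force: [-13.4, 0.2, 46.0]
grip_width: -0.003
```

Emit:
{"fn": "apply_moves", "kwargs": {
  "moves": [0,0,1,0,0,0,-1,0,0,5,0,0,0,-1,-1,0,10,0,0,0,-1,-2,0,15,0,0,0,-1,-2,0,15,0,0,0,-1]
}}

```text
clock: 14.0
tool_pos: [459.3, -109.9, 262.1]
ee_rot: [[-0.996, 0.084, 0.005], [0.084, 0.996, -0.003], [-0.006, -0.003, -1.0]]
force: [0.4, -0.9, -0.5]
grip_width: -0.0
```

Run:
```python
from h import *
s=grab('side'); t=grab('top'); o=get_obs(); print(o['clock'],np.array(o['tool_pos']).round(1),o['force'])
a=cv2.resize(t['pixels'][80:240,300:480],None,fx=2.2,fy=2.2,interpolation=2)
b=cv2.resize(s['pixels'][160:320,250:450],None,fx=2.2,fy=2.2,interpolation=2)
cv2.imwrite('pics/c7.png',np.hstack([a,b]))
for n,im in (('s',s),('t',t)):
    P=cloud(im)
    q=P[(P[:,0]>600)&(P[:,0]<660)&(P[:,1]>-240)&(P[:,1]<-100)&(P[:,2]>60)]; print(n,len(q),np.polyfit(q[:,1],q[:,2],1).round(3),np.median(q[:,2]))
    h=P[(P[:,0]>525)&(P[:,0]<590)&(P[:,1]>-180)&(P[:,1]<0)&(P[:,2]>104)&(P[:,2]<170)]
    for z in range(106,170,8):
        k=h[abs(h[:,2]-z)<4]
        if len(k)>3: print(z,len(k),np.median(k[:,:2],0).round(),k[:,0].min().round(),k[:,0].max().round())
```

```text
14.1 [ 457.7 -110.4  258.9] [-0.97073343 -0.52642004 -0.26370263]
s 2061 [-1.0000e-03  9.6899e+01] 96.97802677681898
106 21 [561. -85.] 541.0 581.0
114 24 [563. -88.] 540.0 582.0
122 21 [560. -89.] 540.0 582.0
130 29 [553. -93.] 538.0 581.0
138 23 [566. -97.] 539.0 581.0
146 33 [ 561. -100.] 539.0 580.0
154 16 [ 556. -100.] 538.0 578.0
t 8 [  0.856 180.953] 93.226768604276
106 18 [560. -82.] 539.0 582.0
114 23 [561. -84.] 538.0 580.0
122 21 [556. -87.] 539.0 581.0
130 20 [567. -90.] 538.0 581.0
138 25 [553. -93.] 538.0 582.0
146 30 [562. -97.] 537.0 579.0
154 7 [548. -97.] 543.0 573.0
```

View pics/c7.png

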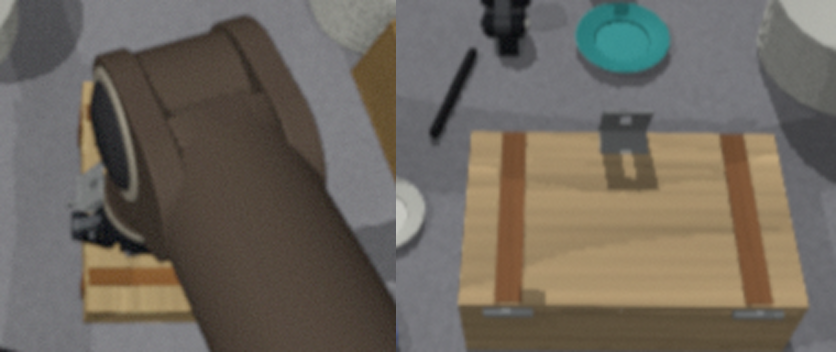

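Lid shut: slope is about 0. The hasp stands up leaning back, at x 538–582, pin near y −81, tip near (−99, z 152). Next, swing it over from behind, 17 mm off-centre so the finger misses the catch.

Emit:
{"fn": "apply_moves", "kwargs": {
  "moves": [4,-1.5,0,0,0,0,-1,8,-2.9,-2,0,0,0,-1,8,-2.9,-7,0,0,0,-1,8,-2.9,-11,0,0,0,-1,8,-2.9,-11,0,0,0,-1,8.1,-0.9,-11,0,0,0,-1,8.2,0.6,-10.9,0,0,0,-1,8.4,2.0,-10.8,0,0,0,-1,8.6,3.5,-11,0,0,0,-1,8.7,4.9,-11.8,0,0,0,-1,8.8,5.9,-13,0,0,0,-1,8.8,6.5,-14.6,0,0,0,-1]
}}

```text
clock: 15.6
tool_pos: [546.1, -43.9, 111.8]
ee_rot: [[-0.997, 0.082, 0.0], [0.082, 0.997, 0.0], [-0.0, 0.0, -1.0]]
force: [0.9, -0.7, 1.3]
grip_width: -0.004
```

Run:
```python
from h import *
s=grab('side'); t=grab('top'); o=get_obs(); print(o['clock'],np.array(o['tool_pos']).round(1),o['force'])
a=cv2.resize(t['pixels'][80:240,300:480],None,fx=2.2,fy=2.2,interpolation=2)
b=cv2.resize(s['pixels'][160:320,250:450],None,fx=2.2,fy=2.2,interpolation=2)
cv2.imwrite('pics/c8.png',np.hstack([a,b]))
for n,im in (('s',s),('t',t)):
    P=cloud(im)
    h=P[(P[:,0]>557)&(P[:,0]<590)&(P[:,1]>-80)&(P[:,1]<0)&(P[:,2]>20)&(P[:,2]<170)]; print(n,h[::3].round().tolist()[:25])
```

```text
15.7 [544.5 -44.2 110.4] [-0.5897499  -0.05711156  0.02000116]
s [[557.0, -61.0, 170.0], [558.0, -61.0, 166.0], [558.0, -61.0, 163.0], [575.0, -18.0, 102.0], [582.0, -19.0, 102.0], [573.0, -19.0, 100.0], [579.0, -21.0, 102.0], [586.0, -20.0, 100.0], [575.0, -22.0, 99.0], [581.0, -24.0, 102.0], [587.0, -25.0, 102.0], [578.0, -27.0, 102.0], [585.0, -26.0, 100.0], [576.0, -28.0, 100.0], [582.0, -29.0, 100.0], [573.0, -32.0, 102.0], [580.0, -30.0, 98.0], [586.0, -32.0, 100.0], [578.0, -33.0, 99.0], [584.0, -33.0, 99.0], [575.0, -36.0, 100.0], [582.0, -35.0, 98.0], [573.0, -37.0, 99.0], [579.0, -38.0, 99.0], [585.0, -40.0, 100.0]]
t []
```

View pics/c8.png

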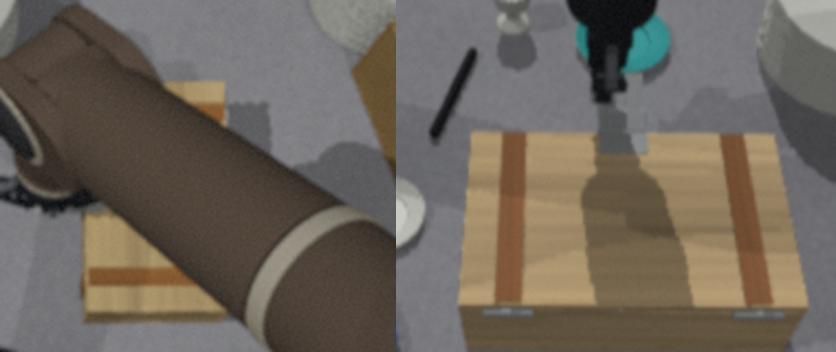

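The hasp now points about forward, level (z about 100), with the finger on top. Next I push it down and back onto the catch with a slight tilt.

Emit:
{"fn": "apply_moves", "kwargs": {
  "moves": [0.2,1.5,0,0,0,0,-1,0.2,1.5,-1.4,-2,0,0,-1,0.1,1.2,-2.1,-4,0,0,-1,0.1,1.0,-2.7,-6,0,0,-1,0,0.6,-3.2,-8,0,0,-1,0,0.1,-3.7,-10,0,0,-1,0,-0.5,-4.1,-10,0,0,-1,0,-1.1,-4.4,-10,0,0,-1,-0.1,-1.6,-4.8,-10,0,0,-1,-0.1,-1.9,-5.0,-10,0,0,-1,-0.1,-2.1,-5.0,-10,0,0,-1,-0.1,-2.2,-5.0,-10,0,0,-1]
}}

```text
clock: 17.2
tool_pos: [545.7, -61.8, 63.3]
ee_rot: [[-0.997, 0.08, 0.003], [0.078, 0.983, -0.166], [-0.016, -0.165, -0.986]]
force: [-1.4, 15.9, 5.9]
grip_width: 0.003
```

Emit:
{"fn": "apply_moves", "kwargs": {
  "moves": [0,1,0,0,0,0,-1,0,4,0,0,0,0,-1,0,9,1,5,0,0,-1,0,14,6,10,0,0,-1,-1,19,12,10,0,0,-1,-2,24,17,10,0,0,-1,-2,24,17,10,0,0,-1]
}}

```text
clock: 18.08
tool_pos: [524.9, 175.2, 235.3]
ee_rot: [[-0.997, 0.082, 0.003], [0.082, 0.997, 0.001], [-0.003, 0.001, -1.0]]
force: [1.1, -0.4, 0.3]
grip_width: -0.0
```

Run:
```python
from h import *
s=grab('side'); t=grab('top'); o=get_obs(); print(o['clock'],np.array(o['tool_pos']).round(1),o['force'])
a=cv2.resize(t['pixels'][90:230,310:410],None,fx=4,fy=4,interpolation=2)
b=cv2.resize(s['pixels'][180:300,280:440],None,fx=2.4,fy=2.4,interpolation=2); o=np.zeros((560,790,3),np.uint8); o[:,:400]=a; o[:288,400:784]=b
cv2.imwrite('pics/c9.png',o)
P=cloud(t); h=P[(P[:,0]>530)&(P[:,0]<590)&(P[:,1]>-90)&(P[:,1]<-50)&(P[:,2]>15)&(P[:,2]<92)]
print(h[np.argsort(h[:,2])].round().tolist())
P=cloud(s);q=P[(P[:,0]>430)&(P[:,0]<660)&(P[:,1]>-240)&(P[:,1]<-100)&(P[:,2]>60)]; print(np.polyfit(q[:,1],q[:,2],1).round(3))
```

```text
18.175 [525.2 176.2 235.7] [-0.59183723  0.00264263  0.2833378 ]
[[562.0, -83.0, 83.0], [565.0, -83.0, 83.0], [571.0, -83.0, 89.0], [579.0, -84.0, 89.0], [574.0, -84.0, 89.0], [566.0, -83.0, 89.0], [569.0, -75.0, 90.0], [566.0, -75.0, 91.0], [576.0, -84.0, 91.0], [582.0, -76.0, 91.0], [566.0, -77.0, 91.0], [577.0, -76.0, 91.0]]
[-0.    96.697]
```

View pics/c9.png

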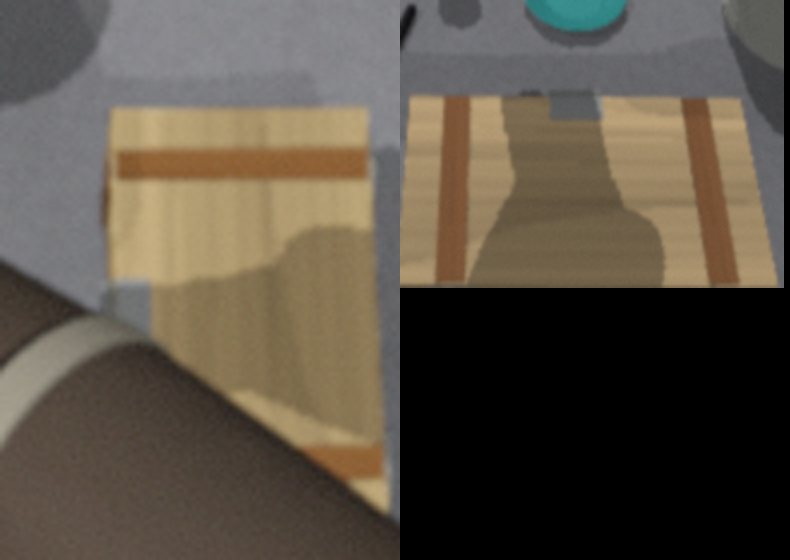

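Lid shut and the hasp has turned down. The arm hides the front, so I'll move it aside for a look at the closure.

Emit:
{"fn": "apply_moves", "kwargs": {
  "moves": [-3,5,4,0,0,0,-1,-6,10,8,0,0,0,-1,-10,14,10,0,0,0,-1,-13,18,10,0,0,0,-1,-13,18,10,0,0,0,-1]
}}

```text
clock: 18.8
tool_pos: [391.8, 355.8, 332.8]
ee_rot: [[-0.997, 0.076, 0.0], [0.076, 0.997, 0.001], [-0.0, 0.001, -1.0]]
force: [0.4, 0.8, -0.0]
grip_width: 0.001
```

Run:
```python
from h import *
s=grab('side'); t=grab('top'); o=get_obs(); print(o['clock'],np.array(o['tool_pos']).round(1),o['force'])
b=cv2.resize(t['pixels'][140:200,315:365],None,fx=8,fy=8,interpolation=2)
for k in (s,):
    c=cv2.resize(k['pixels'][90:225,270:400],None,fx=3,fy=3,interpolation=2)
o=np.zeros((480,800,3),np.uint8); o[:480,:400]=b; o[:405,405:795]=c
cv2.imwrite('pics/c10.png',o)
f=np.array([.09,.996]);l=np.array([.996,-.09]);pin=np.array([560.1,-80.8])
for a in (0,.15,.3):
    p=pin+62*np.sin(a)*f; P=np.array([*p,91.5-62*np.cos(a)])
    print(a,[((proj(t,P+np.append(l*w,0))-[315,140])*8).round() for w in(-22,22)])
print('pin',((proj(t,[*pin,91.5])-[315,140])*8).round(),'catch',((proj(t,[*(pin+12*f),52])-[315,140])*8).round())
P=cloud(t); h=P[(P[:,0]>530)&(P[:,0]<590)&(P[:,1]>-90)&(P[:,1]<-40)&(P[:,2]>8)&(P[:,2]<92)]
print(h[np.argsort(h[:,2])].round().tolist())
```

```text
18.9 [395.6 352.  331.6] [-0.28151539 -0.52760316 -0.16445994]
0 [array([173., 337.]), array([171., 213.])]
0.15 [array([146., 337.]), array([144., 213.])]
0.3 [array([119., 335.]), array([118., 211.])]
pin [180. 223.] catch [139. 257.]
[[534.0, -80.0, 14.0], [530.0, -80.0, 17.0], [538.0, -80.0, 19.0], [541.0, -81.0, 19.0], [536.0, -80.0, 19.0], [543.0, -81.0, 22.0], [546.0, -81.0, 23.0], [548.0, -81.0, 25.0], [539.0, -74.0, 39.0], [563.0, -74.0, 44.0], [560.0, -73.0, 45.0], [545.0, -80.0, 46.0], [543.0, -74.0, 46.0], [549.0, -75.0, 46.0], [546.0, -75.0, 46.0], [563.0, -68.0, 46.0], [560.0, -71.0, 47.0], [540.0, -74.0, 47.0], [560.0, -65.0, 48.0], [540.0, -76.0, 48.0], [560.0, -68.0, 48.0], [551.0, -75.0, 49.0], [562.0, -71.0, 49.0], [546.0, -80.0, 52.0], [560.0, -65.0, 58.0], [562.0, -70.0, 60.0], [539.0, -76.0, 60.0], [562.0, -65.0, 60.0], [561.0, -73.0, 62.0], [561.0, -67.0, 64.0], [539.0, -75.0, 71.0], [538.0, -80.0, 74.0], [535.0, -80.0, 75.0], [532.0, -80.0, 75.0], [540.0, -81.0, 76.0], [545.0, -81.0, 79.0], [542.0, -81.0, 79.0], [547.0, -81.0, 80.0], [539.0, -75.0, 80.0], [552.0, -82.0, 81.0], [549.0, -81.0, 81.0], [554.0, -82.0, 83.0], [559.0, -82.0, 84.0], [562.0, -83.0, 84.0], [557.0, -82.0, 84.0], [565.0, -83.0, 84.0], [569.0, -83.0, 86.0], [571.0, -83.0, 89.0], [566.0, -83.0, 89.0], [583.0, -77.0, 90.0], [576.0, -84.0, 90.0], [548.0, -73.0, 90.0], [569.0, -75.0, 90.0], [538.0, -90.0, 91.0], [584.0, -85.0, 91.0], [539.0, -75.0, 91.0], [571.0, -75.0, 91.0], [555.0, -74.0, 91.0], [560.0, -79.0, 91.0], [574.0, -76.0, 91.0], [587.0, -85.0, 91.0], [551.0, -86.0, 91.0], [579.0, -76.0, 91.0], [541.0, -85.0, 91.0], [573.0, -83.0, 92.0], [589.0, -85.0, 92.0], [560.0, -74.0, 92.0]]
```

View pics/c10.png

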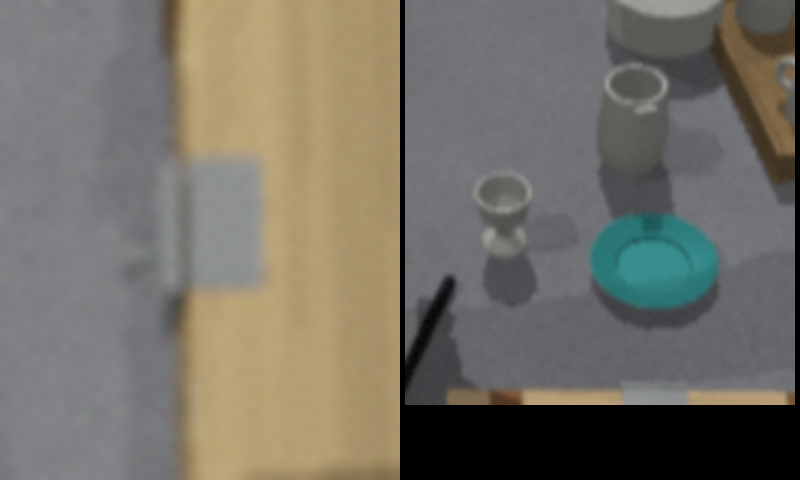

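The catch stands out at crop (135,265). The hasp surface stays at y = −74 to −76 mm from z 39 to 91, parallel to the face at about −81, so it is flush. Jug and egg cup are standing. Handing in.

```bash
python3 -c "
from plant import *
print(close_job(), get_obs()['clock'])"
```

```text
the job is handed in; nothing more can be done
the job is handed in; nothing more can be done
```

The job is done and handed in at about 19 s on the robot's clock, well inside the 64 s limit. No verdict was reported.

I gripped the cup by its walls and set it on the saucer. I then pushed the lid shut from behind, swung the hasp over with the closed fingertips and pressed it onto the catch.

What the last checks showed:
- **Cup:** its rim centre was within about 2 mm of the saucer's centre, and it stood upright. I measured this before shutting the lid; afterwards the lid hides it.
- **Lid:** its measured slope was about 0, so it is shut flat.
- **Hasp:** its surface stays about 6 mm in front of the crate's face from 39 to 91 mm height, so its angle is close to 0. The catch stands out through it.
- **Jug and egg cup:** both still stand where they were. The sugar bowl stood in its bay when last seen, before the lid was shut.
- **Robot:** the arm is clear and touching nothing.

**Forces:** pressing the lid down with the fingertips peaked at about 46 N at the wrist. That is under the 120 N wrist limit, and it came from the fingers rather than the arm or gripper body. I stopped the final hasp press at 16 N, 5 mm short of the commanded position, because the hasp had reached the crate's front.

**Disagreement:** my first estimate of the crate's centre was about 4–5 mm off. I corrected it from the hasp's measured position before pushing the hasp.

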